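Lock the push-and-turn lid of the oxide tin

TASK

The aluminium tin with the wooden bar handle on its lid has been left unlocked. Push its lid down against the spring, then, keeping it down, turn it clockwise (seen from above) about a quarter turn to the stop, so that it stays locked when let go. Leave the screw-top tin and the bisque vase standing where they are.

Things in the scene. Friction and masses are not known exactly. Their poses are not given: they have to be found in the camera images.
- lid_handle (a point): Centre of the wooden bar handle on the push-and-turn tin's lid: bar 64 mm long (x axis), 16 wide (y), 20 tall (z up), its underside 22 mm above the round lid (88 mm across). Unlocked, this point is 149 mm above the bench. The tin, 94 mm across, is fixed in a 140 mm beech holder; two claws stand round the lid 47 to 62 mm from its axis, tops 117 mm above the bench. The lid cannot come off.
- lid (a joint): Turn of that lid and its bar in rad, clockwise from above: 0 to 0.1 unlocked, stop at 1.5 (locked); light friction. A spring holds the lid up: 5 N starts it down, 13 N takes it the full 16 mm to its stop (handle centre at 133 mm). Only 10 mm or more down (139 mm or lower) do its two ears pass under the claws and let it turn; let go when turned, it stays about 10 mm down.
- screw_tin_mid (a point): Middle of the bystander: a loose aluminium tin 90 mm across and 110 mm high with a plain round ribbed screw-top lid and no handle, standing on the bench; the point is 55 mm above its underside.
- vase_mid (a point): Middle of the loose bisque vase, 100 mm across at the belly, 150 mm high, standing on the bench; the point is 75 mm above its underside.
Mind the look-alikes: they are no part of the job. What is shaped like the part that bears lid_handle but orange or red is not meant.

How it is judged:
By the outcome, as a careful person would: the job done as asked, in the order asked, and still so for the second after the job is handed in, with the robot touching nothing.
It also fails if it takes over 32 s, if anything falls off the work surface, if the arm or the gripper's body presses on something with over 40 N, if the wrist force passes 120 N, or if a joint passes its speed limit or range.

ROBOT

A 7-joint arm with a two-finger parallel gripper is mounted at the origin on the work surface. World frame = base frame: x ahead of the robot, y to its left, z up, the work surface at z = 0. Lengths are in m, angles in rad, forces in N, time in s.
With the tool pointing down it reaches from about 0.425 to 0.875 m from the base axis. Payload 4.7 kg.
Tool frame: the origin (TCP) lies at the very end of the fingers, on their centre line; the grasp point (between the pads) lies 19 mm behind it; z points along the fingers, y is the direction in which the jaws open and shut (so a half turn about z gives the same grasp; the last joint's range is limited). The gripper opens to 87 mm and grips with 3 to 60 N. Pads are 19 mm wide; open, the fingers measure 117 mm over their backs; the gripper's body (75 mm by 190 mm) begins 51 mm behind the grasp point.
Start: joints at [1.116, 0.321, -0.07, 1.45, 0.023, 1.371, -0.057], TCP at [0.294, -0.58, 0.223] pointing down, gripper open.
Joint ranges: [-2.86, 2.86], [-0.3, 2.09], [-1.38, 1.24], [0.06, 2.45], [-1.56, 4.7], [0.09, 2.05], [-2.69, 2.69]. Speed limits (rad/s): [2.57, 2.57, 3.14, 3.14, 3.14, 3.14, 3.14].

INTERFACE

Orientations are given as a rotation vector (axis times angle).
In Python, from bench import ctrl gives the robot as it stands. The module is installed in compiled form; this text tells all that it offers.
- The arm moves only by the tool move_arm, never from a script. Its arguments are lists of equal length, an entry for each row: "dp": the shift along the tool's x, y, z in units of 30 mm (1.0 is 30 mm), a list of three; "turn": the turn about the tool's z in units of 5 degrees (1.0 is 5 degrees); "jaw": the opening, from -1 (shut) to 1 (fully open). A call has 1 to 5 rows; each row is the pose to reach, as a shift and turn from the pose commanded when the call began, along the tool's axes at that moment; what a row does not reach only later rows make up. A row lasts 1/10 s, in which the tool goes at most 50 mm and 8.59 degrees, less where a joint would pass 70% of its speed; a pose out of reach is approached as far as the arm can. A call with a gripper value outside its range is refused whole. The fingers move at their own pace and stop on an object; "grip_force" is the grip in N (left out, the last holds). Time passes only in rows, so rows that repeat a pose let the fingers close. It gives the time, the measured TCP pose, the force and the opening at its end, in the units of the state.
- ctrl.get_state(): the state, without advancing time (a new reading comes with each control period).
- ctrl.get_image(name): name is "side" or "top"; returns the picture (384x512x3 uint8, red, green, blue); there is no depth.
- ctrl.camera_info(name): a dict with "intrinsics" (3x3 intrinsics, pixels), "dist" ([k1, k2, p1, p2, k3] as OpenCV has them; the pictures are not rectified), "extrinsics" (4x4, takes a point from world to camera coordinates). Camera axes: x right, y up, looking along -z (the intrinsics and any distortion apply to the point x, -y, -z); pixel columns grow to the right and rows downward; lengths in m; the calibration is good to about 2 mm. A picture is of the moment at which its call begins. camera_info takes no time and is no camera call.
- ctrl.close_job(): hands the job in, once; it reports no verdict.
Trained networks look in the newest picture that a camera, given by its name, has taken for a name from the list of things; names that differ only in an ending like _2 or _b are one class to them, and where a whole thing is asked for, a point or a joint stands for the part that bears it (a point fixed in the world has none). Each returns a list of dicts, best first, with "confidence" (0 to 1); they miss things now and then, are a little off and sometimes report something else, mostly with a low value. They report only what shows in the picture. A call takes as long as a camera call. They do not tell look-alikes from the thing itself.
- ctrl.look_for(camera, target): "rect" ([centre column, centre row, width, height] in pixels, round what is visible of it).
- ctrl.masks_of(camera, target): "region" (384x512 bool, what is visible of it) and "rect" ([centre column, centre row, width, height] in pixels, round what is visible of it).
The state is a dict: "time": time; "joint_positions": joint angles; "qd": joint speeds; "joint_torque": joint torques, N m; "position": TCP position; "tool_rot": TCP orientation; "ft_force": force on the tool from outside, world axes, zero at the start; "torque": the same for the moment, N m; "grip_width": opening from 0.0 (shut) to 1.0 (fully open).
Only numpy, scipy, OpenCV 4.12 (cv2) and the standard library are available. Lean on these libraries where they do the work, as an engineer would, in place of code of your own. Each camera call takes 0.05 s, during which the arm holds its last target. There are 200 camera calls.

## Working session

There is one attempt and no reset: what is moved stays moved. The work goes in short steps, Python scripts to look and compute and a tool call to move; the robot and the scene stay as the last step left them, time stands still between calls to the robot, and variables do not carry over. Pictures are saved under pics/ and viewed, about 8 in all and at most 12, crops included, and the job is handed in when it is done.

Besides the shell and the picture viewer there is one more tool, called after "Call:" by a JSON object that holds its "op" and its "data". move_arm: Moves the arm, as the interface text tells. Its arguments: {"type":"object","properties":{"dp":{"type":"array","items":{"type":"array","items":{"type":"number"}}},"turn":{"type":"array","items":{"type":"number"}},"jaw":{"type":"array","items":{"type":"number"}},"grip_force":{"type":"number"}},"required":["dp","turn","jaw"]}

```bash
mkdir -p pics
cat > h.py <<'E'
from bench import ctrl
import numpy as np, cv2
def cam(n):
    c=ctrl.camera_info(n); return np.array(c["intrinsics"],float),np.array(c["dist"],float),np.array(c["extrinsics"],float)
def ray(n,px):
    K,d,E=cam(n); u=cv2.undistortPoints(np.array([[px]],float),K,d)[0,0]
    v=np.array([u[0],-u[1],-1.]); R=E[:3,:3]; return -R.T@E[:3,3], R.T@v
def tri(p1,p2):
    A=[];b=[]
    for n,p in (("side",p1),("top",p2)):
        o,v=ray(n,p); v/=np.linalg.norm(v); P=np.eye(3)-np.outer(v,v); A.append(P); b.append(P@o)
    x=np.linalg.lstsq(np.vstack(A),np.hstack(b),rcond=None)[0]
    return x,[np.linalg.norm(a@x-c) for a,c in zip(A,b)]
def atz(n,px,z):
    o,v=ray(n,px); return o+v*(z-o[2])/v[2]
def proj(n,X):
    K,d,E=cam(n); c=E[:3,:3]@np.array(X)+E[:3,3]
    return cv2.projectPoints(np.array([[c[0],-c[1],-c[2]]]),np.zeros(3),np.zeros(3),K,d)[0].ravel()
E
python3 - <<'E'
from h import *
ims={n:ctrl.get_image(n) for n in("side","top")}
cv2.imwrite("pics/a.png",cv2.resize(np.vstack([ims["side"],ims["top"]]),None,fx=.78,fy=.78)[:,:,::-1])
for n in ims:
    cv2.imwrite(f"{n}0.png",ims[n][:,:,::-1])
    for t in("lid_handle","screw_tin_mid","vase_mid"):
        for r in ctrl.look_for(n,t)[:4]: print(n,t,np.round(r["rect"],1),round(r["confidence"],2))
s=ctrl.get_state();print(s["time"],s["position"],s["tool_rot"],s["ft_force"])
E
```

```text
side lid_handle [131.8 187.9  41.9  42.3] 0.95
side lid_handle [243.  199.8  40.7  44.7] 0.74
side lid_handle [352.  180.6  45.   41.9] 0.64
side lid_handle [322.9 269.1  55.2  62.1] 0.56
side screw_tin_mid [296.9 167.2  34.   53.1] 0.75
side vase_mid [158.8 320.4  65.5  93.8] 0.74
top lid_handle [325.8 243.1  37.8  40.5] 0.92
top lid_handle [202.7 105.6  35.4  39.3] 0.73
top lid_handle [217.6 276.9  34.1  34.9] 0.72
top lid_handle [243.8 189.8  37.1  33.5] 0.55
top screw_tin_mid [343.4 172.   43.8  39.2] 0.62
top screw_tin_mid [242.8 189.7  33.2  34.4] 0.61
top vase_mid [139.8 215.1  43.3  31.9] 0.94
0.4 [ 0.2936466  -0.57983216  0.22244116] [-3.05551712e+00 -7.29659017e-01  1.01537691e-04] [ 0.66323612 -0.05513331 -0.39492505]
```

View pics/a.png

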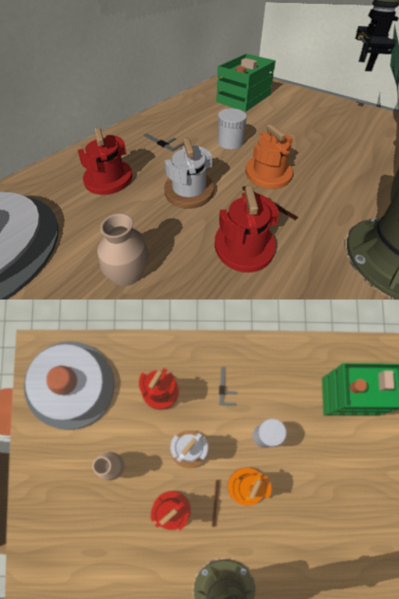

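Four lid-with-bar candidates show up. By side/top pixels they are red (132,188)/(203,106), red (323,269)/(218,277), orange (352,181)/(326,243) and aluminium grey in a beech holder (243,200)/(244,190). The aluminium one fits the description. I'll confirm it in an enlarged crop and measure it.

Run:
```python
import cv2,numpy as np
a=cv2.imread("side0.png")[170:270,200:300];b=cv2.imread("top0.png")[150:230,204:284]
cv2.imwrite("pics/b.png",np.hstack([cv2.resize(a,(400,400),interpolation=3),cv2.resize(b,(400,400),interpolation=3)]))
```

```text
(no output)
```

View pics/b.png

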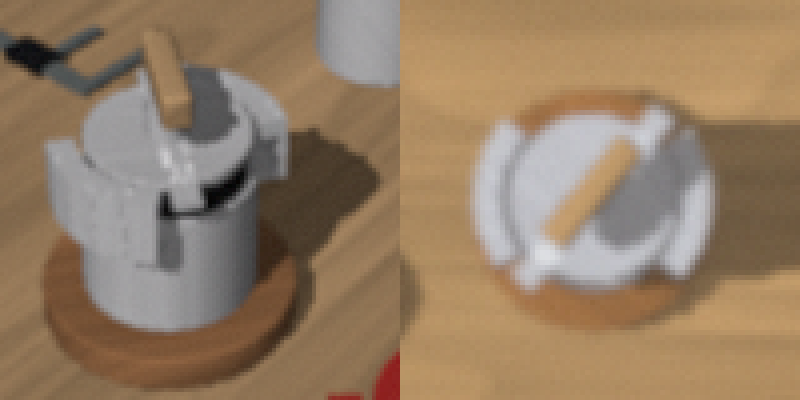

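The crop confirms the grey tin in the round beech holder. Its bar runs from about (249.5,178) to (236.5,198) in the top view. In the side view the bar centre is at about (241.5,189).

Run:
```python
from h import *
from scipy.spatial.transform import Rotation as R
# PCA of bar colour in top crop
im=cv2.imread("top0.png")
hsv=cv2.cvtColor(im,cv2.COLOR_BGR2HSV)
m=np.zeros(im.shape[:2],bool); 
yy,xx=np.mgrid[:384,:512]
m=(hsv[...,1]>70)&((xx-242.8)**2+(yy-188.5)**2<14.5**2)
p=np.c_[xx[m],yy[m]].astype(float); c=p.mean(0); w,V=np.linalg.eigh(np.cov(p.T)); a=V[:,1]
print("n",m.sum(),c,w)
print("tri",tri((241.7,188.5),c))
C=atz("top",c,.157)
d=atz("top",c+10*a,.157)-C; print(C,"bar yaw deg",np.degrees(np.arctan2(d[1],d[0])))
C=tri((241.7,188.5),c)[0]
yaw=np.arctan2(d[1],d[0])
print("check side ends",[proj("side",[C[0]+s*.032*np.cos(yaw),C[1]+s*.032*np.sin(yaw),.159]) for s in(-1,1)])
s=ctrl.get_state(); Rm=R.from_rotvec(s["tool_rot"]).as_matrix(); print(np.round(Rm,3)); print("tool y yaw",np.degrees(np.arctan2(Rm[1,1],Rm[0,1])))
print("to handle, tool axes /30mm", Rm.T@(np.r_[C[:2],.22]-s["position"])/.03)
for n,q,t in(("screw",(296.9,167.2),(343.4,172)),("vase",(158.8,320.4),(139.8,215.1)),("r1",(132,188),(203,106)),("r2",(323,269),(218,277)),("o",(352,181),(326,243))): print(n,tri(q,t)[0].round(3))
```

```text
n 129 [241.87596899 188.13178295] [ 2.48764105 45.14341515]
tri (array([0.51457646, 0.12560464, 0.15040891]), [np.float64(0.0010677826492923093), np.float64(0.0010677826492925839)])
[0.51492151 0.12620341 0.157     ] bar yaw deg 139.77016518584622
check side ends [array([238.4886413 , 176.30560022]), array([243.90820969, 194.00174558])]
[[ 0.892  0.452 -0.   ]
 [ 0.452 -0.892  0.   ]
 [-0.    -0.    -1.   ]]
tool y yaw -63.13853538441171
to handle, tool axes /30mm [ 17.19442831 -17.64990257   0.08398197]
screw [ 0.567 -0.162  0.046]
vase [0.449 0.403 0.076]
r1 [0.738 0.229 0.11 ]
r2 [0.289 0.187 0.12 ]
o [ 0.375 -0.092  0.116]
```

Call:
{"op": "move_arm", "data": {"dp": [[1.1,-1.1,0],[2.2,-2.2,0],[3.3,-3.3,0],[4.4,-4.4,0],[5.5,-5.5,0]], "turn": [0,0,0,0,0], "jaw": [1,1,1,1,1]}}

```text
time: 0.9
position: [0.3667, -0.3563, 0.2228]
tool_rot: [3.055, 0.729, 0.0]
ft_force: [1.3, 0.2, 0.7]
grip_width: 0.997
```

Call:
{"op": "move_arm", "data": {"dp": [[1.1,-1.1,0],[2.2,-2.2,0],[3.3,-3.3,0],[4.4,-4.4,0],[5.5,-5.5,0]], "turn": [0,0,0,0,0], "jaw": [1,1,1,1,1]}}

```text
time: 1.4
position: [0.4393, -0.1346, 0.2229]
tool_rot: [3.055, 0.729, 0.001]
ft_force: [1.1, -0.3, 0.8]
grip_width: 1.0
```

Call:
{"op": "move_arm", "data": {"dp": [[1.1,-1.1,0],[2.2,-2.2,0],[3.3,-3.3,0],[4.4,-4.4,0],[5.5,-5.5,0]], "turn": [0,0,0,0,0], "jaw": [1,1,1,1,1]}}

```text
time: 1.9
position: [0.512, 0.087, 0.223]
tool_rot: [3.055, 0.729, 0.002]
ft_force: [0.2, -0.8, 0.4]
grip_width: 0.998
```

Call:
{"op": "move_arm", "data": {"dp": [[0,0,0],[0,0,0],[0,0,0],[0,0,0],[0,0,0]], "turn": [-1.7,-3.4,-5.1,-6.8,-8.5], "jaw": [1,1,1,1,1]}}

```text
time: 2.4
position: [0.5116, 0.0854, 0.2226]
tool_rot: [2.578, 1.795, 0.0]
ft_force: [0.1, 0.0, -0.6]
grip_width: 1.0
```

Call:
{"op": "move_arm", "data": {"dp": [[0,0,0],[0,0,0],[0,0,0],[0,0,0],[0,0,0]], "turn": [-1.7,-3.4,-5.1,-6.8,-8.5], "jaw": [1,1,1,1,1]}}

```text
time: 2.9
position: [0.5116, 0.0853, 0.2227]
tool_rot: [1.752, 2.607, -0.0]
ft_force: [-0.7, 0.0, 0.0]
grip_width: 1.001
```

Call:
{"op": "move_arm", "data": {"dp": [[0,0,0],[0,0,0],[0,0,0],[0,0,0]], "turn": [-1.7,-3.4,-5.1,-5.6], "jaw": [1,1,1,1]}}

```text
time: 3.3
position: [0.5116, 0.0853, 0.2226]
tool_rot: [1.072, 2.953, -0.0]
ft_force: [0.1, 0.1, -0.1]
grip_width: 1.0
```

```bash
cat > w.py <<'E'
from h import *
from scipy.spatial.transform import Rotation as R
s=ctrl.get_state(); Rm=R.from_rotvec(s["tool_rot"]).as_matrix(); print(s["time"],s["position"].round(4) if hasattr(s["position"],"round") else s["position"],"F",np.round(s["ft_force"],1),"grip",s["grip_width"],"q",np.round(s["joint_positions"],2)); print("tool y yaw",np.degrees(np.arctan2(Rm[1,1],Rm[0,1])))
print("to handle /30mm", Rm.T@(np.array([.5147,.126,.133])-s["position"])/.03)
E
python3 w.py
python3 - <<'E'
from h import *
ims=[ctrl.get_image(n) for n in("side","top")]
a=ims[0][100:270,180:350];b=ims[1][130:250,180:300]
cv2.imwrite("pics/c.png",np.hstack([cv2.resize(a,(400,400),interpolation=3),cv2.resize(b,(400,400),interpolation=3)])[:,:,::-1])
E
```

```text
3.3 [0.5116 0.0853 0.2226] F [ 0.1  0.1 -0.1] grip 0.9995655131679793 q [ 0.57  0.09 -0.82  1.75  0.07  1.33  0.6 ]
tool y yaw 50.088142843478145
to handle /30mm [0.79270073 1.10808987 2.98760319]
```

View pics/c.png

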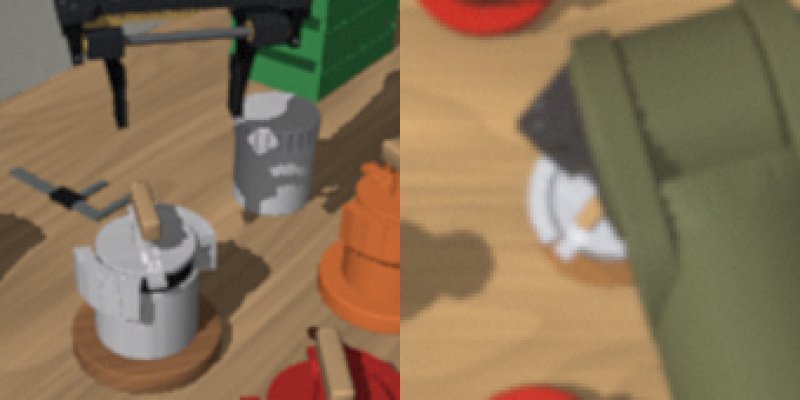

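Call:
{"op": "move_arm", "data": {"dp": [[0.8,1.1,0],[0.8,1.1,0.6],[0.8,1.1,1.2],[0.8,1.1,1.6],[0.8,1.1,1.6]], "turn": [0,0,0,0,0], "jaw": [1,1,1,1,1]}}

```text
time: 3.9
position: [0.5134, 0.1255, 0.1729]
tool_rot: [-1.078, -2.948, 0.002]
ft_force: [0.9, -0.1, 0.3]
grip_width: 0.997
```

```bash
python3 w.py
python3 - <<'E'
from h import *
ims=[ctrl.get_image(n) for n in("side","top")]
s=ctrl.get_state()
print("TCP px",proj("side",s["position"]),proj("top",s["position"]),"handle px",proj("side",[.5147,.126,.149]))
a=ims[0][120:250,180:310];b=ims[1][130:250,180:300]
cv2.imwrite("pics/d.png",np.hstack([cv2.resize(a,(400,400),interpolation=3),cv2.resize(b,(400,400),interpolation=3)])[:,:,::-1])
E
```

```text
3.9 [0.5134 0.1255 0.1729] F [ 0.9 -0.1  0.3] grip 0.9973435345812727 q [ 0.49  0.17 -0.85  1.79  0.14  1.24  0.47]
tool y yaw 49.81068752854138
to handle /30mm [-0.02540761  0.04465532  1.32922717]
TCP px [240.86371346 178.13370792] [241.94577884 187.66615384] handle px [240.99645582 189.11535903]
```

View pics/d.png

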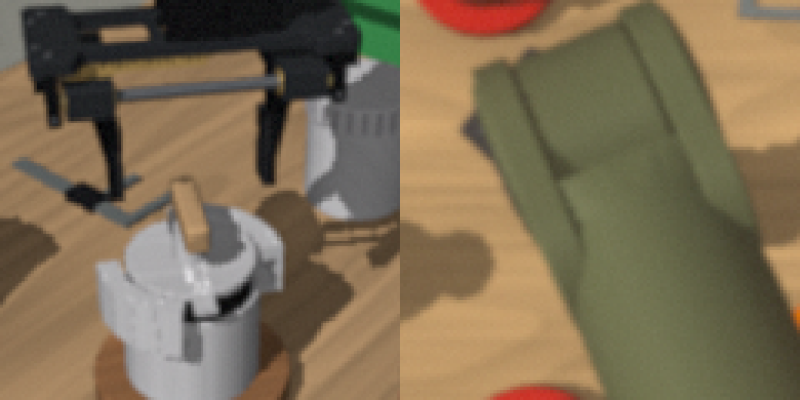

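The fingers straddle the bar: tips at crop (115,195) and (268,180), bar at (190,213). I'll descend and grip.

Call:
{"op": "move_arm", "data": {"dp": [[0,0,0.5],[0,0,1.0],[0,0,1.35],[0,0,1.35]], "turn": [0,0,0,0], "jaw": [0.5,0.3,0,0]}}

```text
time: 4.4
position: [0.513, 0.1256, 0.1318]
tool_rot: [-1.077, -2.948, 0.003]
ft_force: [-0.2, -1.0, 0.4]
grip_width: 0.724
```

Call:
{"op": "move_arm", "data": {"dp": [[0,0,0],[0,0,0],[0,0,0],[0,0,0],[0,0,0]], "turn": [0,0,0,0,0], "jaw": [-1,-1,-1,-1,-1], "grip_force": 45}}

```text
time: 4.9
position: [0.5147, 0.126, 0.1343]
tool_rot: [1.078, 2.95, 0.0]
ft_force: [-0.4, -0.7, -0.8]
grip_width: 0.263
```

```bash
python3 w.py
```

```text
4.9 [0.5147 0.126  0.1343] F [-0.4 -0.7 -0.8] grip 0.26285367019581823 q [ 0.47  0.21 -0.84  1.84  0.17  1.17  0.44]
tool y yaw 49.85483486271855
to handle /30mm [ 5.64286535e-05 -1.65000502e-03  4.38986392e-02]
```

Call:
{"op": "move_arm", "data": {"dp": [[0,0,0],[0,0,0],[0,0,0],[0,0,0]], "turn": [0,0,0,0], "jaw": [-1,-1,-1,-1]}}

```text
time: 5.3
position: [0.5146, 0.126, 0.1343]
tool_rot: [1.078, 2.95, -0.0]
ft_force: [-0.7, -0.7, 2.5]
grip_width: 0.233
```

Call:
{"op": "move_arm", "data": {"dp": [[0,0,0.15],[0,0,0.3],[0,0,0.4],[0,0,0.48],[0,0,0.48]], "turn": [0,0,0,0,0], "jaw": [-1,-1,-1,-1,-1]}}

```text
time: 5.8
position: [0.5148, 0.126, 0.1207]
tool_rot: [1.078, 2.95, -0.001]
ft_force: [-3.6, -2.4, 11.3]
grip_width: 0.223
```

```bash
python3 w.py
python3 - <<'E'
from h import *
im=ctrl.get_image("side")
print("handle px 149/135",proj("side",[.5147,.126,.149]),proj("side",[.5147,.126,.135]))
cv2.imwrite("pics/e.png",cv2.resize(im[120:250,180:310],(500,500),interpolation=3)[:,:,::-1])
E
```

```text
5.8 [0.5148 0.126  0.1207] F [-3.6 -2.4 11.3] grip 0.22339274449875418 q [ 0.47  0.23 -0.84  1.85  0.19  1.14  0.43]
tool y yaw 49.85959439595116
to handle /30mm [ 0.00119428 -0.0019365  -0.40963422]
handle px 149/135 [240.99645582 189.11535903] [241.0850388  194.87362203]
```

View pics/e.png

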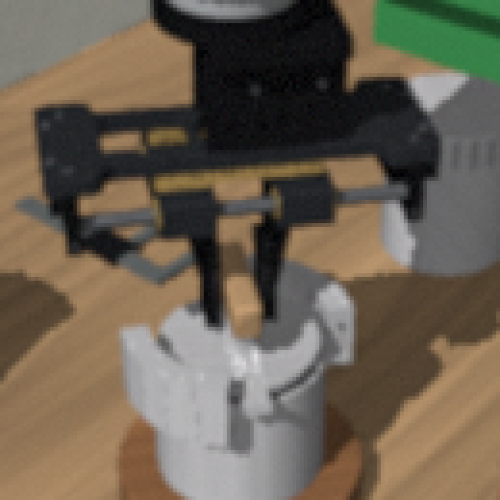

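The lid is down about 13 mm at 11 N, as the spring data predict. Now a bit deeper, then the turn.

Call:
{"op": "move_arm", "data": {"dp": [[0,0,0.07],[0,0,0.07],[0,0,0.07]], "turn": [0,0,0.5], "jaw": [-1,-1,-1]}}

```text
time: 6.15
position: [0.5148, 0.126, 0.119]
tool_rot: [1.143, 2.925, -0.001]
ft_force: [-3.8, -1.5, 12.6]
grip_width: 0.227
```

Call:
{"op": "move_arm", "data": {"dp": [[0,0,0],[0,0,0],[0,0,0],[0,0,0],[0,0,0]], "turn": [0.8,1.6,2.4,3.2,4.0], "jaw": [-1,-1,-1,-1,-1]}}

```text
time: 6.65
position: [0.515, 0.1262, 0.1191]
tool_rot: [1.636, 2.68, -0.0]
ft_force: [-3.6, -2.3, 11.5]
grip_width: 0.228
```

```bash
python3 w.py; python3 -c "
from h import *
print(ctrl.get_state()['torque'])"
```

```text
6.65 [0.515  0.1262 0.1191] F [-3.6 -2.3 11.5] grip 0.22847942139497476 q [ 0.42  0.22 -0.78  1.85  0.17  1.13  0.05]
tool y yaw 27.20542086252475
to handle /30mm [-0.00100962 -0.01106932 -0.46228407]
[-0.31284209  0.73897522  0.07064   ]
```

Call:
{"op": "move_arm", "data": {"dp": [[0,0,0],[0,0,0],[0,0,0],[0,0,0],[0,0,0]], "turn": [1.2,2.4,3.6,4.8,6.0], "jaw": [-1,-1,-1,-1,-1]}}

```text
time: 7.15
position: [0.5154, 0.1262, 0.1193]
tool_rot: [2.275, 2.164, 0.002]
ft_force: [-2.2, -1.1, 12.6]
grip_width: 0.227
```

Call:
{"op": "move_arm", "data": {"dp": [[0,0,0],[0,0,0],[0,0,0],[0,0,0],[0,0,0]], "turn": [1.2,2.4,3.6,4.8,5.8], "jaw": [-1,-1,-1,-1,-1]}}

```text
time: 7.65
position: [0.5157, 0.1262, 0.1195]
tool_rot: [2.744, 1.526, 0.003]
ft_force: [-3.2, -1.4, 11.4]
grip_width: 0.229
```

```bash
python3 w.py
python3 - <<'E'
from h import *
im=ctrl.get_image("side")
print(ctrl.get_state()['torque'])
cv2.imwrite("pics/f.png",cv2.resize(im[120:250,180:310],(500,500),interpolation=3)[:,:,::-1])
E
```

```text
7.65 [0.5157 0.1262 0.1195] F [-3.2 -1.4 11.4] grip 0.22851335047664037 q [ 0.31  0.2  -0.66  1.86  0.14  1.13 -0.95]
tool y yaw -31.858729348265797
to handle /30mm [-0.02190002 -0.02468986 -0.45109536]
[-0.338541    0.56121715  0.03927102]
```

View pics/f.png

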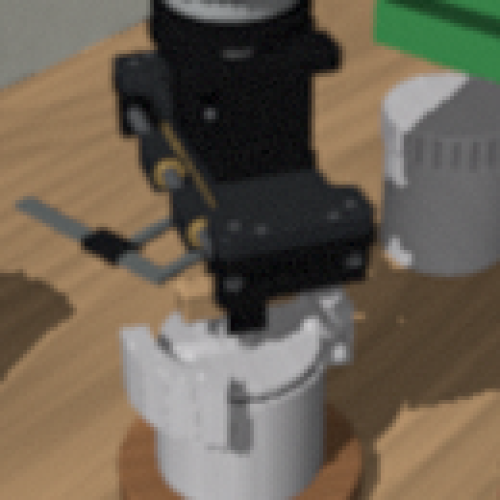

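The bar and lid have turned with the gripper: the bar end shows at (190,300) and the ear is gone from the front gap. The tool has turned about 82°. I'll go on until the torque shows the stop.

Call:
{"op": "move_arm", "data": {"dp": [[0,0,0],[0,0,0],[0,0,0],[0,0,0]], "turn": [0.6,1.2,1.2,1.2], "jaw": [-1,-1,-1,-1]}}

```text
time: 8.1
position: [0.5162, 0.1267, 0.1197]
tool_rot: [2.817, 1.387, 0.006]
ft_force: [-2.2, -1.8, 11.6]
grip_width: 0.225
```

```bash
python3 w.py; python3 -c "
from h import *
print(ctrl.get_state()['torque'])"
```

```text
8.1 [0.5162 0.1267 0.1197] F [-2.2 -1.8 11.6] grip 0.22461080459338278 q [ 0.3   0.2  -0.65  1.86  0.13  1.13 -1.05]
tool y yaw -37.58270696406368
to handle /30mm [-0.04652928 -0.02416658 -0.44293122]
[-0.21145586  0.30534592  0.2479667 ]
```

Call:
{"op": "move_arm", "data": {"dp": [[0,0,0],[0,0,0],[0,0,0],[0,0,0]], "turn": [0.5,1.0,1.0,1.0], "jaw": [-1,-1,-1,-1]}}

```text
time: 8.5
position: [0.5167, 0.1271, 0.1199]
tool_rot: [2.875, 1.264, 0.008]
ft_force: [-0.5, -0.4, 11.0]
grip_width: 0.221
```

```bash
python3 w.py; python3 -c "
from h import *
print(ctrl.get_state()['torque'])"
```

```text
8.5 [0.5167 0.1271 0.1199] F [-0.5 -0.4 11. ] grip 0.22117535486217135 q [ 0.29  0.2  -0.64  1.86  0.13  1.13 -1.14]
tool y yaw -42.54319563558979
to handle /30mm [-0.06966127 -0.02289758 -0.43538132]
[-0.06509133  0.06403962  0.38059146]
```

Torque has risen to 0.38 Nm, against 0.04–0.07 while turning, so the lid is at the stop. I'll ease up, open a little and lift.

Call:
{"op": "move_arm", "data": {"dp": [[0,0,-0.05],[0,0,-0.1],[0,0,-0.1],[0,0,-0.1]], "turn": [0,0,0,0], "jaw": [-1,-1,-1,-1]}}

```text
time: 8.9
position: [0.5167, 0.127, 0.1229]
tool_rot: [2.875, 1.264, 0.008]
ft_force: [-0.7, 0.0, 11.4]
grip_width: 0.231
```

Call:
{"op": "move_arm", "data": {"dp": [[0,0,0],[0,0,0],[0,0,0],[0,0,0],[0,0,0]], "turn": [0,0,0,0,0], "jaw": [-0.1,-0.1,-0.1,-0.1,-0.1]}}

```text
time: 9.4
position: [0.5142, 0.1259, 0.1201]
tool_rot: [-2.877, -1.262, 0.001]
ft_force: [0.3, -0.0, -0.7]
grip_width: 0.441
```

```bash
python3 w.py
python3 - <<'E'
from h import *
cv2.imwrite("pics/g.png",cv2.resize(ctrl.get_image("side")[120:250,180:310],(500,500),interpolation=3)[:,:,::-1])
E
```

```text
9.4 [0.5142 0.1259 0.1201] F [ 0.3 -0.  -0.7] grip 0.4410295359151683 q [ 0.29  0.19 -0.64  1.86  0.13  1.13 -1.14]
tool y yaw -42.64563432372376
to handle /30mm [ 0.01377051  0.00938779 -0.43165751]
```

View pics/g.png

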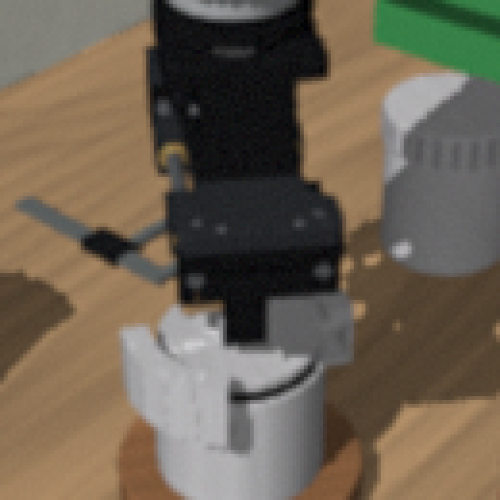

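Call:
{"op": "move_arm", "data": {"dp": [[0,0,-0.8],[0,0,-1.8],[0,0,-3],[0,0,-4.2],[0,0,-5]], "turn": [0,0,0,0,0], "jaw": [-0.1,-0.1,-0.1,-0.1,-0.1]}}

```text
time: 9.95
position: [0.5152, 0.1264, 0.2732]
tool_rot: [2.876, 1.261, 0.004]
ft_force: [0.4, 0.5, 0.5]
grip_width: 0.448
```

```bash
python3 w.py
```

```text
9.95 [0.5152 0.1264 0.2732] F [0.4 0.5 0.5] grip 0.4481894926386418 q [ 0.32  0.08 -0.64  1.65  0.05  1.42 -1.07]
tool y yaw -42.63758128580452
to handle /30mm [-0.02896725 -0.01198863  4.67251506]
```

Call:
{"op": "move_arm", "data": {"dp": [[-1,0.9,0],[-2,1.8,0],[-3,2.7,0],[-4,3.6,0],[-5,4.5,0]], "turn": [0,0,0,0,0], "jaw": [-0.1,-0.1,-0.1,-0.1,-0.1]}}

```text
time: 10.45
position: [0.5119, -0.0773, 0.2705]
tool_rot: [2.877, 1.262, 0.0]
ft_force: [0.1, -0.0, 0.7]
grip_width: 0.448
```

```bash
python3 w.py|head -1
python3 - <<'E'
from h import *
a,b=[ctrl.get_image(n) for n in("side","top")]
for n in("side","top"):
    for t in("screw_tin_mid","vase_mid"):
        for r in ctrl.look_for(n,t)[:1]: print(n,t,np.round(r["rect"],1))
for z in(.157,.147): print(z,proj("side",[.515,.126,z]))
a=a[170:270,200:300];b=b[150:230,204:284]
cv2.imwrite("pics/i.png",np.hstack([cv2.resize(a,(400,400),interpolation=3),cv2.resize(b,(400,400),interpolation=3)])[:,:,::-1])
E
```

```text
10.45 [ 0.5119 -0.0773  0.2705] F [ 0.1 -0.   0.7] grip 0.44821289196516134 q [ 0.55  0.04 -0.46  1.69  0.02  1.42 -0.66]
side screw_tin_mid [296.8 165.9  36.9  53.8]
side vase_mid [157.7 320.5  64.8  92.3]
top screw_tin_mid [334.9 164.4  23.3  26.2]
top vase_mid [139.5 214.7  42.4  30.2]
0.157 [240.82898492 185.715869  ]
0.147 [240.89409021 189.8916597 ]
```

View pics/i.png

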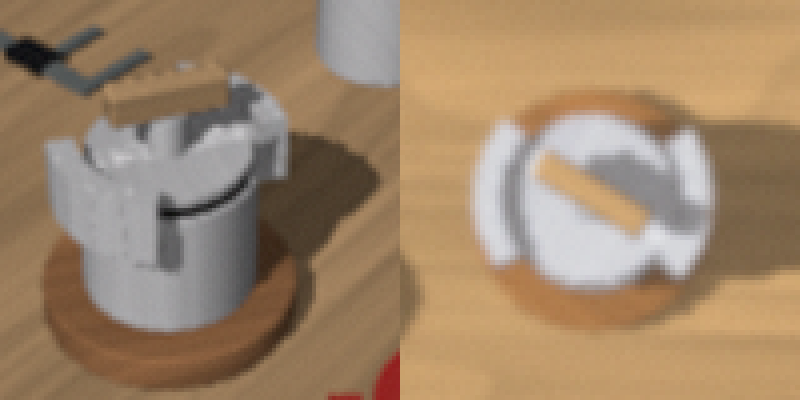

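Run:
```python
from h import *
def yaw(im):
    hsv=cv2.cvtColor(im,cv2.COLOR_BGR2HSV); yy,xx=np.mgrid[:384,:512]
    m=(hsv[...,1]>70)&((xx-242.8)**2+(yy-188.5)**2<14.5**2)
    p=np.c_[xx[m],yy[m]].astype(float); c=p.mean(0); w,V=np.linalg.eigh(np.cov(p.T)); a=V[:,1]
    d=atz("top",c+10*a,.15)-atz("top",c,.15); return m.sum(),c,w,np.degrees(np.arctan2(d[1],d[0]))%180
print(yaw(cv2.imread("top0.png")))
print(yaw(np.ascontiguousarray(ctrl.get_image("top")[:,:,::-1])))
print(proj("side",[.515,.126,.139]),tri((242,193.7),(242.5,188))[0])
```

```text
(np.int64(129), array([241.87596899, 188.13178295]), array([ 2.48764105, 45.14341515]), np.float64(139.77016518584622))
(np.int64(129), array([242.13953488, 188.18604651]), array([ 2.54524252, 44.27525167]), np.float64(60.0158046032673))
[240.94547237 193.1867366 ] [0.5157497  0.12395988 0.13641731]
```

The lid stays down, at about 137–139 mm. The bar's turn measures 80–84°, against an expected 80–86° depending on the start angle. I'll sharpen that with a model fit.

```bash
cat > fit.py <<'E'
from h import *
from scipy.optimize import minimize
K,D,E=cam("top")
S=8
def fit(im,z,y0):
    big=cv2.resize(im[165:212,219:266],None,fx=S,fy=S,interpolation=cv2.INTER_CUBIC)
    sat=cv2.cvtColor(big,cv2.COLOR_BGR2HSV)[...,1].astype(float)
    h,w=sat.shape; yy,xx=np.mgrid[:h,:w]; disk=(xx-23.8*S)**2+(yy-23.5*S)**2<(14.5*S)**2
    val=(np.clip(sat,20,110)-65)*disk
    def cost(p):
        x,y,yaw=p[0],p[1],p[2]; c,s=np.cos(yaw),np.sin(yaw)
        P=[proj("top",[x+c*a*.032-s*b*.008,y+s*a*.032+c*b*.008,z+e*.01]) for a in(-1,1) for b in(-1,1) for e in(-1,1)]
        P=((np.array(P)-[219,165]+.5)*S-.5)
        hull=cv2.convexHull(P.astype(np.float32)); m=np.zeros((h,w),np.uint8); cv2.fillConvexPoly(m,np.round(hull*16).astype(int),1,shift=4)
        return -(val*m).sum()/1e4
    r=min((minimize(cost,[.515,.126,np.radians(y0+o)],method="Nelder-Mead",options=dict(initial_simplex=[[.515,.126,np.radians(y0+o)],[.519,.126,np.radians(y0+o)],[.515,.130,np.radians(y0+o)],[.515,.126,np.radians(y0+o+8)]])) for o in(-6,0,6)),key=lambda r:r.fun)
    return r.x[:2].round(4),np.degrees(r.x[2]),r.fun
if __name__=="__main__":
    print(fit(cv2.imread("top0.png"),.149,140)); print(fit(np.ascontiguousarray(ctrl.get_image("top")[:,:,::-1]),.139,60))
E
python3 fit.py
```

```text
(array([0.5153, 0.1265]), np.float64(139.70629815815147), np.float64(-23.7605))
(array([0.516 , 0.1259]), np.float64(58.80975431551829), np.float64(-24.6694))
```

The fit gives 80.9° (1.41 rad) of turn. This agrees with the torque, which stayed flat to about 82° of tool turn and then rose sharply. The lid is therefore at its stop, with the start angle within 0–0.1 rad. The robot is clear, so I'll hand in.

```bash
python3 -c "
from h import *
print(ctrl.close_job())"
```

```text
the job is handed in; nothing more can be done
None
```

I gripped the bar on the aluminium tin, pushed the lid down about 15 mm at about 12 N, and turned it clockwise to the stop. I then released it, moved the arm clear, and handed the job in at about 11 s.

- **Lid down:** after release the side view shows the handle centre at about 136–139 mm, down from 149 mm.
- **Turn:** a model fit of the bar in the top view gives 80.9° (1.41 rad). A simpler estimate gave 79.8°, and reading the bar ends off the picture gave about 84°.
- **Stop reached:** the turning torque was 0.04–0.07 Nm while turning and rose to 0.38 Nm just past about 82° of tool turn. The tool went on to about 92°, so the bar twisted roughly 10° in the pads there.
- **Not directly measured:** the lid's absolute angle. The 1.5 rad stop fits my measurement only if the lid started near 0.09 rad, which is inside the stated 0–0.1 range.
- **Bystanders:** the vase showed in the same place in both views. The screw-top tin did too in the side view; in the top view its rectangle came out smaller and shifted, probably because the arm covered part of it.
- **Disagreement:** the gripper read about 19.5 mm on the 16 mm bar throughout, which I did not explain; the grip held.

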